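Take the teapot off its warmer

ROBOT

A 7-joint arm with a two-finger parallel gripper is mounted at the origin on the work surface. World frame = base frame: x ahead of the robot, y to its left, z up, the work surface at z = 0. Lengths are in m, angles in rad, forces in N, time in s.
With the tool pointing down it reaches from about 0.425 to 0.95 m from the base axis. Payload 4.7 kg.
Tool frame: the origin (TCP) lies on the centre line of the jaws, within the pads' length; the fingertips stand robot.nose_length ahead of it and the grasp point (between the pads) lies 8 mm behind it (robot.nose_length is the distance from the TCP to the fingertips, in m); z points along the fingers, y is the line along which they close (so a half turn about z gives the same grasp; the last joint's range is limited). The gripper opens to 85 mm and grips with 20 to 120 N. Pads are 22 mm wide; open, the fingers measure 114 mm over their backs; the gripper's body (76 mm by 85 mm) begins 54 mm behind the grasp point. The pads swing forward as they close: fully open they stand 13 mm farther back than shut.
Start: joints at [1.095, 0.469, -0.049, 1.532, 0.024, 1.141, -0.082], TCP at [0.292, -0.609, 0.242] pointing down, gripper open.
Joint ranges: [-2.59, 2.59], [-0.33, 1.99], [-1.39, 1.29], [0.1, 2.45], [-1.04, 4.18], [0.21, 1.99], [-2.66, 2.66]. Speed limits (rad/s): [2.57, 2.57, 3.14, 3.14, 3.14, 3.14, 3.14].

INTERFACE

Orientations are given as [roll, pitch, yaw] about the fixed x, y, z axes, in that order (R = Rz(yaw) Ry(pitch) Rx(roll)).
In Python, from plant import robot gives the robot as it stands. Calls block until the motion is done:
- robot.goto(position, orientation): joint-space move of the TCP to a pose.
- robot.move_straight(position, vel=0.15, attitude=None, contact_N=None): straight line of the TCP; attitude=None keeps the orientation; vel is the mean speed in m/s. With contact_N (N) it stops when the force on the tool has changed by that much, and returns True; else False.
- robot.move_joints(angles): joint-space move.
- robot.grip(opening, strength=None): opening from 0.0 (shut) to 1.0 (fully open); strength is the grip in N (None keeps the last); returns when the fingers have stopped.
- robot.sleep(seconds).
- robot.inverse_kinematics(position, orientation): joint angles nearest the present ones, or None.
- robot.sense(): the state.
- robot.grab_frame(name): name is "side" or "top" or "wrist"; returns a dict with "image" (384x512x3 uint8, red, green, blue), "range_z" (384x512 float32, m along the optical axis (not along the pixel's ray), 0 where there is no reading), "fx", "fy", "cx", "cy" (pixels), "dist_coeffs" ([k1, k2, p1, p2, k3] as OpenCV has them; the pictures are not rectified), "R" (3x3) and "t" (3): a world point X has camera coordinates R X + t. Camera axes: x right, y down, z forward; pixel columns grow to the right and rows downward; lengths in m; the calibration is good to about 2 mm. A picture is of the moment at which its call begins.
A pose or a line that the arm cannot do raises robot.IKError and nothing moves.
- robot.close_job(): hands the job in; it is judged then, once.
The state is a dict: "t": time; "joint_pos": joint angles; "joint_velocities": joint speeds; "effort": joint torques, N m; "tcp_pos": TCP position; "tcp_rot": TCP orientation; "wrist_force": force on the tool from outside, world axes, zero at the start; "torque": the same for the moment, N m; "opening": opening from 0.0 (shut) to 1.0 (fully open); "gripper_force": force on a finger pad.
Only numpy, scipy, OpenCV 4.12 (cv2) and the standard library are available. Lean on these libraries where they do the work, as an engineer would, in place of code of your own. Each camera call takes 0.05 s, during which the arm holds its last target. There are 200 camera calls.

TASK

Lift the teapot clear of the warmer it stands on, carry it upright, and set it down gently in the middle of the round cork mat on the desk (not the square one). Leave the warmer and the lidded jar where they stand.

Things in the scene. Friction and masses are not known exactly. Their poses are not given: they have to be found in the camera images.
- teapot: White ceramic teapot, 0.4-0.85 kg, on the warmer. Origin: centre of its flat 90 mm foot; z up. 124 mm wide, lid knob up to 112 mm; spout along +x, tip 112 mm out, 75-93 mm up. A rigid bail handle arches over the lid in the x-z plane (115 mm along x); its top is a level round wooden grip, 14 mm thick, 64 mm long along x, axis 165 mm above the foot, over the origin; free space between grip and knob.
- warmer: Round bright steel tea warmer (stand): two discs joined by four posts, 130 mm across, flat top 70 mm above the desk, without a rim. Loose on the desk, 0.8 kg. Origin: centre of its underside.
- mat: Round cork mat, 150 mm across, 8 mm thick, fixed flat on the desk. Origin: centre of its underside, at desk height; its top is 8 mm higher. A square cork mat, 140 mm wide, also lies on the desk: it is the wrong one.
- jar: Lidded white ceramic jar, 94 mm across, 108 mm high to its knob, with a bail handle like the teapot's (top 157 mm up) but no spout. It stands on the desk towards the back. Origin: centre of its underside. Not to be moved.
Mind the look-alikes: they are no part of the job. What is shaped like the teapot but purple is not meant.

How it is judged:
On the way:
1. the teapot is held upright, clear of the warmer: its foot at least 25 mm above the warmer's top (height (world z) of teapot above 0.095 m and angle between teapot's own z axis and vertical below 0.45 rad and contact force between the fingers and teapot above 0.5 N), for 0.2 s.
At the end, for the whole second after the job is handed in: The teapot stands upright (within 7 degrees), at rest, with its foot flat on the round cork mat and its centre within 28 mm of the mat's centre; the warmer stands upright and the warmer and the jar are within 30 mm of where they stood at the start (horizontal distance between teapot and mat below 0.028 m and z of teapot in the frame of mat between 0.004 and 0.013 m and angle between each of teapot, warmer's own z axis and vertical below 0.12 rad and linear speed of teapot below 0.02 m/s and distance of each of warmer, jar from where it was at the start of the episode below 0.03 m); the robot touches nothing.
It fails at once if the teapot is tipped more than 30 degrees (angle between teapot's own z axis and vertical above 0.524 rad).
It fails at once if the teapot is dropped: it moves faster than 0.5 m/s with its foot less than 30 mm above the desk (height (world z) of teapot below 0.03 m and linear speed of teapot above 0.5 m/s).
It fails at once if the jar is moved more than 30 mm (distance of jar from where it was at the start of the episode above 0.03 m).
It fails at once if the warmer is moved more than 30 mm (distance of warmer from where it was at the start of the episode above 0.03 m).
It also fails if it takes over 42 s, if anything falls off the work surface, if the arm or the gripper's body presses on something with over 40 N, if the wrist force passes 120 N, or if a joint passes its speed limit or range.

## Working session

There is one attempt and no reset: what is moved stays moved. The work goes in short steps, each a Python script; the robot and the scene stay as the last script left them, time stands still between calls to the robot, and variables do not carry over. Pictures are saved under pics/ and viewed, at most 10 in all, crops included, and the job is handed in when it is done.

```bash
mkdir -p pics
cat > h.py <<'E'
import numpy as np, cv2
from plant import robot
def grab(n):
    f=robot.grab_frame(n); f['K']=np.array([[f['fx'],0,f['cx']],[0,f['fy'],f['cy']],[0,0,1]]); return f
def world(f):
    h,w=f['range_z'].shape
    u,v=np.meshgrid(np.arange(w),np.arange(h))
    p=cv2.undistortPoints(np.stack([u,v],-1).reshape(-1,1,2).astype(np.float64),f['K'],np.array(f['dist_coeffs'])).reshape(h,w,2)
    z=f['range_z'].astype(float)
    c=np.dstack([p[...,0]*z,p[...,1]*z,z])
    W=(c-np.array(f['t']))@np.array(f['R'])
    W[z==0]=np.nan
    return W
E
python3 - <<'E'
from h import *
for n in ('top','side'):
    f=grab(n); np.savez(n+'.npz',**f); cv2.imwrite(f'pics/{n}0.png',f['image'][...,::-1])
    print(n,-np.array(f['R']).T@f['t'])
s=robot.sense();print(s['t'],s['tcp_pos'],s['tcp_rot'],robot.nose_length)
E
```

```text
top [ 0.39117448 -0.03089998  1.34259027]
side [0.17338795 0.80871826 0.57873243]
0.1 [ 0.29145258 -0.60828434  0.24135007] [-3.13983048e+00  1.90665333e-05  4.46730033e-01] 0.011
```

View pics/top0.png

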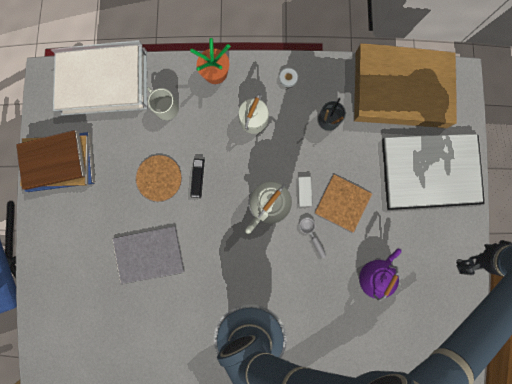

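View pics/side0.png

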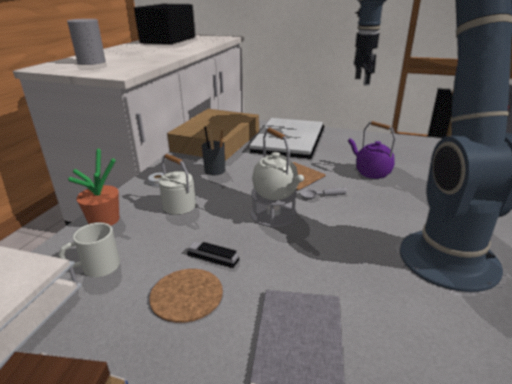

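Top view: the white teapot on the steel warmer is at (268,203), with its spout towards (250,230). The white jar with a handle but no spout is at (254,115), and the purple look-alike at (380,278). The round cork mat is at (158,177) and the square one at (343,203). The teapot at (268,203) fits: it is white, has a spout and stands on the warmer. I'll confirm that in a crop and measure.

Run:
```python
from h import *
D={n:dict(np.load(n+'.npz')) for n in('top','side')}
t=D['top']['image'][165:245,130:310]; cv2.imwrite('pics/crop.png',cv2.resize(t[...,::-1],None,fx=4,fy=4,interpolation=cv2.INTER_CUBIC))
f=D['top'];W=world(f);hsv=cv2.cvtColor(f['image'],cv2.COLOR_RGB2HSV)
brown=(hsv[...,0]<20)&(hsv[...,1]>90)
def reg(m,r0,r1,c0,c1):
    o=np.zeros_like(m);o[r0:r1,c0:c1]=m[r0:r1,c0:c1];return o
m=reg(brown,145,210,125,190); P=W[m];P=P[~np.isnan(P[:,0])]
print('mat',m.sum(),np.median(P,0),(P.min(0)+P.max(0))/2,np.ptp(P,axis=0))
g=reg(brown,180,225,250,290);P=W[g];print('grip raw',g.sum(),np.nanpercentile(P,[5,50,95],axis=0))
P=P[P[:,2]>.21];c=P.mean(0);d=np.linalg.svd(P-c)[2][0];q=(P-c)@d
print('grip',len(P),c,(P.min(0)+P.max(0))/2,d,np.ptp(q),c+d*(q.min()+q.max())/2)
P=W[175:240,240:300].reshape(-1,3)
for lo,hi in((.064,.076),(.10,.15),(.15,.2)):
    k=P[(P[:,2]>lo)&(P[:,2]<hi)];print(lo,len(k),(k.min(0)+k.max(0))/2,np.ptp(k,axis=0))
f=D['side'];W=world(f);hsv=cv2.cvtColor(f['image'],cv2.COLOR_RGB2HSV)
brown=(hsv[...,0]<20)&(hsv[...,1]>90)
P=W[reg(brown,122,158,258,296)];P=P[P[:,2]>.21];c=P.mean(0);d=np.linalg.svd(P-c)[2][0];q=(P-c)@d
print('side grip',len(P),c,d,np.ptp(q),c+d*(q.min()+q.max())/2)
P=W[reg(brown,265,325,145,230)];P=P[P[:,2]<.02];print('side mat',(P.min(0)+P.max(0))/2,np.ptp(P,axis=0))
```

```text
mat 1628 [0.51691541 0.2983527  0.00890057] [0.51864434 0.29946036 0.0059246 ] [0.14639094 0.14700186 0.02399244]
grip raw 109 [[ 0.41489097 -0.07913822  0.23842773]
 [ 0.43764577 -0.06179573  0.24173832]
 [ 0.45877251 -0.04353177  0.24485914]]
grip 109 [ 0.43780147 -0.06079106  0.24170896] [ 0.43760822 -0.06058641  0.24259808] [-0.78285119  0.62218812  0.00509512] 0.06227189220399548 [ 0.43752668 -0.06057266  0.24171075]
0.064 29 [ 0.44324111 -0.01041668  0.06937185] [0.09437546 0.02718034 0.00909717]
0.1 546 [ 0.42728597 -0.06027576  0.12955367] [0.13717349 0.12214118 0.04087874]
0.15 786 [ 0.41729388 -0.0490448   0.16684039] [0.13908398 0.12181277 0.03358995]
side grip 67 [ 0.43582199 -0.05158662  0.23790209] [-0.78680483  0.61718058  0.00512669] 0.059480564599274505 [ 0.43657809 -0.05217973  0.23789716]
side mat [0.51496985 0.30300752 0.00584489] [0.14796253 0.14682561 0.00910433]
```

View pics/crop.png

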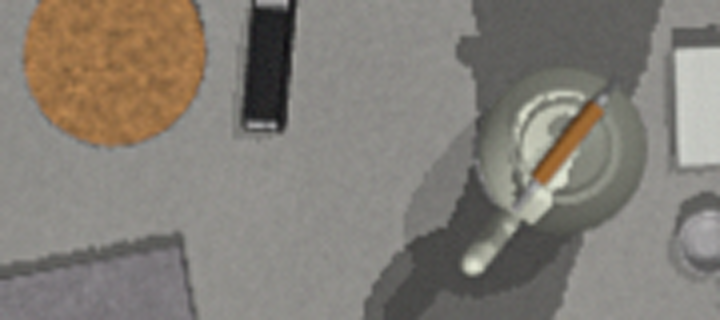

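The crop confirms it: a white teapot on a round steel stand, with its brown grip running from (540,180) to (600,105) and its spout at (475,262). The round mat is at the upper left. I'll check reach, go above the grip and look from there.

Run:
```python
from h import *
pi=np.pi
for yaw in(-.671,-.671+pi):
  for p in((.437,-.058,.33),(.437,-.058,.227),(.437,-.058,.29),(.517,.3,.29),(.517,.3,.166)):
    q=robot.inverse_kinematics(p,[pi,0,yaw]);print(round(yaw,2),p,None if q is None else np.round(q,2))
robot.move_straight([.292,-.609,.34])
robot.goto([.437,-.058,.33],[pi,0,-.671])
robot.grip(1.0)
s=robot.sense();print(s['t'],s['tcp_pos'],s['tcp_rot'])
f=grab('wrist');np.savez('w.npz',**f);cv2.imwrite('pics/w.png',f['image'][...,::-1])
W=world(f);hsv=cv2.cvtColor(f['image'],cv2.COLOR_RGB2HSV)
m=(hsv[...,0]<20)&(hsv[...,1]>90)&(W[...,2]>.21)&(W[...,2]<.26)&(np.hypot(W[...,0]-.437,W[...,1]+.058)<.06)
P=W[m];c=P.mean(0);d=np.linalg.svd(P-c,full_matrices=False)[2][0];q=(P-c)@d
print(len(P),c,d,np.ptp(q),c+d*(q.min()+q.max())/2,P[:,2].max(),np.percentile(P[:,2],95))
```

```text
-0.67 (0.437, -0.058, 0.33) [ 0.39  0.02 -0.36  1.91  0.01  1.21 -2.21]
-0.67 (0.437, -0.058, 0.227) [ 0.32  0.12 -0.3   2.06  0.04  0.97 -2.25]
-0.67 (0.437, -0.058, 0.29) [ 0.37  0.05 -0.34  1.98  0.02  1.11 -2.23]
-0.67 (0.517, 0.3, 0.29) [-1.27  0.4   0.92  1.7  -0.34  1.21 -2.51]
-0.67 (0.517, 0.3, 0.166) [-1.24  0.56  0.92  1.84 -0.53  1.   -2.35]
2.47 (0.437, -0.058, 0.33) [ 0.74  0.05 -0.71  1.9   0.03  1.21  0.91]
2.47 (0.437, -0.058, 0.227) [ 0.69  0.16 -0.72  2.05  0.13  0.98  0.81]
2.47 (0.437, -0.058, 0.29) [ 0.72  0.08 -0.72  1.96  0.06  1.12  0.88]
2.47 (0.517, 0.3, 0.29) [ 0.17  0.53 -1.11  1.62  0.49  1.3  -0.12]
2.47 (0.517, 0.3, 0.166) [ 0.19  0.72 -1.18  1.76  0.73  1.17 -0.31]
3.1667 [ 0.43708756 -0.05846919  0.32993674] [-3.14157536e+00  1.90264786e-04 -6.71923703e-01]
1282 [ 0.44044578 -0.0604515   0.23906578] [-0.78411087  0.62061503 -0.00267182] 0.0636819760509497 [ 0.43962056 -0.05979835  0.23906297] 0.24184030081791752 0.2409549868387418
```

View pics/w.png

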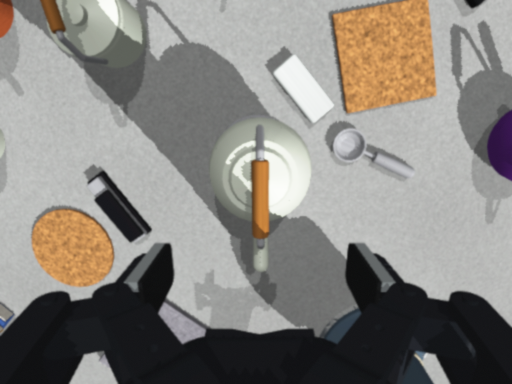

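The wrist view shows the wooden grip centred at (260,198) between the fingers, aligned with the tool. The spout is at (260,260) and the jar is well away at the upper left. I'll use the half-turned yaw, which leaves more room on the last joint, then grasp and lift.

Run:
```python
from h import *
pi=np.pi; o=[pi,0,np.arctan2(.6206,-.7841)]
x,y=.4395,-.0597
robot.goto([x,y,.32],o)
print(robot.move_straight([x,y,.227],vel=.08,contact_N=8))
s=robot.sense();print(s['tcp_pos'],s['wrist_force'])
robot.grip(0.0,60)
s=robot.sense();print(s['t'],s['opening'],s['gripper_force'],s['wrist_force'],s['tcp_pos'])
if s['opening']>.05:
    robot.move_straight([x,y,.287],vel=.08); robot.sleep(.3)
    s=robot.sense();print(s['t'],s['opening'],s['gripper_force'],s['wrist_force'],s['torque'])
    f=grab('side');np.savez('s1.npz',**f);cv2.imwrite('pics/s1.png',f['image'][...,::-1])
    for p in((.517,.30,.287),(.517,.30,.166)):
        q=robot.inverse_kinematics(p,o);print(p,None if q is None else np.round(q,2))
```

```text
False
[ 0.43990414 -0.059701    0.22748256] [-0.28723741 -1.15445393 -0.9764052 ]
7.7583 0.14060237192291355 58.40974509716034 [-1.79703687 -1.41002674  3.4115047 ] [ 0.43938357 -0.06003315  0.22711676]
8.9583 0.14107998414005565 58.383734822273254 [-1.3711168   0.1561269  -6.35165121] [ 0.01850291  0.02695419 -0.00967163]
(0.517, 0.3, 0.287) [ 0.17  0.53 -1.12  1.63  0.49  1.3  -0.12]
(0.517, 0.3, 0.166) [ 0.1   0.62 -0.99  1.76  0.59  1.08 -0.2 ]
```

View pics/s1.png

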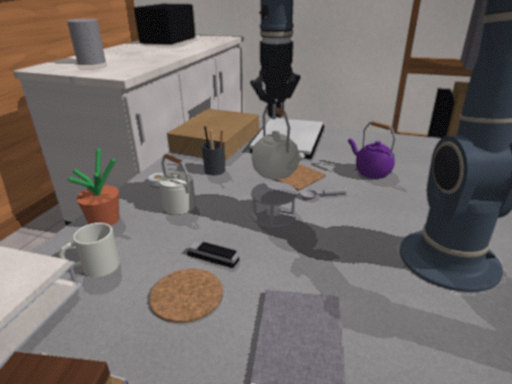

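The side view shows the teapot hanging upright at (275,155), clear of the warmer at (275,200), which hasn't moved. Now I'll carry it over and lower it gently.

Run:
```python
from h import *
x,y=.517,.3005
robot.move_straight([x,y,.287],vel=.15); robot.sleep(.3)
robot.move_straight([x,y,.178],vel=.08); robot.sleep(.4)
s=robot.sense();print(s['t'],s['wrist_force'],s['gripper_force'])
print(robot.move_straight([x,y,.158],vel=.012,contact_N=3))
robot.sleep(.2)
s=robot.sense();print(s['t'],s['tcp_pos'],s['wrist_force'])
f=grab('side');cv2.imwrite('pics/s2.png',f['image'][...,::-1])
```

```text
13.8333 [-0.19702984 -0.24963866 -6.29040824] 58.391826152801514
True
15.0833 [0.51673846 0.29991203 0.16501651] [-0.84250823 -2.14596505  6.19244692]
```

View pics/s2.png

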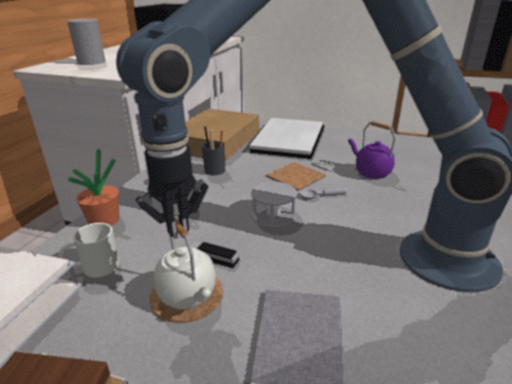

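The teapot is standing in the middle of the round mat at (187,285), and contact came at the expected height. I'll release, retreat straight up and check.

Run:
```python
from h import *
robot.grip(0.7); robot.sleep(.2)
robot.move_straight([.517,.3,.29],vel=.1); robot.sleep(.3)
f=grab('wrist');W=world(f);hsv=cv2.cvtColor(f['image'],cv2.COLOR_RGB2HSV)
b=(hsv[...,0]<20)&(hsv[...,1]>90)&(np.hypot(W[...,0]-.517,W[...,1]-.3)<.09)
P=W[b&(W[...,2]>.15)&(W[...,2]<.2)];c=P.mean(0);d=np.linalg.svd(P-c,full_matrices=False)[2][0];q=(P-c)@d
print('grip',c+d*(q.min()+q.max())/2,d,P[:,2].max())
s=robot.sense();print(s['t'],s['tcp_pos'],s['wrist_force'],s['opening'])
cv2.imwrite('pics/w2.png',f['image'][...,::-1])
```

```text
grip [0.5167494  0.30091215 0.17714053] [ 0.7866521  -0.61738553 -0.00368415] 0.1801234319750544
17.625 [0.51695386 0.29998831 0.28984343] [-0.13771779 -0.65937288 -0.29247897] 0.7019143741089425
```

View pics/w2.png

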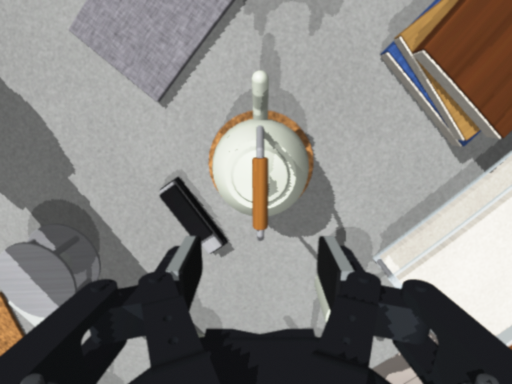

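The teapot at (260,165) stands upright and centred on the round mat, with its grip level at (0.517, 0.301). The gripper is clear of it, and the warmer still stands at lower left, around (50,270).

```bash
python3 -c "
from plant import robot
print(robot.close_job())"
```

```text
the job is handed in; nothing more can be done
None
```

The teapot is standing upright in the middle of the round cork mat, the warmer and jar were left in place, and the job was handed in at about 18 s; no verdict was returned.

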